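# Stack the solder-reel boxes by weight and slide the stack home

### The arm

A 6-joint arm with a two-finger parallel gripper is mounted at the origin on the work surface. World frame = base frame: x ahead of the robot, y to its left, z up, the work surface at z = 0. Lengths are in m, angles in rad, forces in N, time in s.
With the tool pointing down it reaches from about 0.25 to 0.775 m from the base axis. Payload 4 kg.
Tool frame: the origin (TCP) lies at the very end of the fingers, on their centre line; the grasp point (between the pads) lies 19 mm behind it; x points along the fingers, y is the direction in which the jaws open and shut, and the axes are right-handed (so a half turn about x gives the same grasp; the last joint's range is limited). The gripper opens to 94 mm and grips with 3 to 60 N. Pads are 16 mm wide; open, the fingers measure 119 mm over their backs; the gripper's body (75 mm by 177 mm) begins 78 mm behind the grasp point.
Start: joints at [1.24, 0.087, 1.371, -0, 1.684, -0.103], TCP at [0.124, 0.536, 0.206] pointing down, gripper open.
Joint ranges: [-3.1, 3.1], [-0.76, 2.03], [0.27, 2.55], [-1.08, 4.22], [0.17, 2.65], [-2.57, 2.57]. Speed limits (rad/s): [2.79, 2.79, 3.14, 3.14, 3.14, 3.14].

### API

Orientations are given as [roll, pitch, yaw] about the fixed x, y, z axes, in that order (R = Rz(yaw) Ry(pitch) Rx(roll)).
In Python, from bench import robot gives the robot as it stands.
- The arm moves only by the tool carry_out, never from a script. Its argument "targets" is a list of rows, each a list of 5 numbers: the closure, from 0 (fully open) to 1 (shut), then the shift along the tool's x, y, z in cm, then the turn about the tool's x in degrees. In form: [[fingers, tx, ty, tz, turn], ...]. A call has 1 to 20 rows; each row shifts and turns the commanded pose from where the row before left it, along the tool's axes as they then stand; what a row does not reach is not made up. A row lasts 1/10 s, in which the tool goes at most 50 mm and 8.59 degrees, less where a joint would pass 70% of its speed; a pose out of reach is approached as far as the arm can. A call is refused whole if a number of a shift passes 5 or a number of a turn 8.59, either way. A call with a gripper value outside its range is refused whole. The fingers move at their own pace and stop on an object; the grip force is fixed at half the most. Time passes only in rows, so rows that do not move let the fingers close. It gives the time, the measured TCP pose, the force and the opening at its end, in the units of the state.
- robot.get_obs(): the state, without advancing time (a new reading comes with each control period).
- robot.snapshot(name): name is "side" or "top"; returns a dict with "image" (480x640x3 uint8, red, green, blue), "camera_matrix" (3x3 intrinsics, pixels), "pose" (4x4, takes a point from camera to world coordinates). Camera axes: x right, y up, looking along -z (the intrinsics and any distortion apply to the point x, -y, -z); pixel columns grow to the right and rows downward; lengths in m; the calibration is good to about 2 mm. A picture is of the moment at which its call begins. There is no depth.
- robot.close_job(): hands the job in, once; it reports no verdict.
The state is a dict: "time": time; "joint_positions": joint angles; "qvel": joint speeds; "joint_torque": joint torques, N m; "tool_pos": TCP position; "ee_rot": TCP orientation; "wrist_force": force on the tool from outside, world axes, zero at the start; "wrist_torque": the same for the moment, N m; "width": finger opening in m.
Only numpy, scipy, OpenCV 4.12 (cv2) and the standard library are available. Lean on these libraries where they do the work, as an engineer would, in place of code of your own. Each camera call takes 0.05 s, during which the arm holds its last target. There are 200 camera calls.

### The job

Stack the two closed reel boxes on the large grey carrier case, the heavier box first and the lighter one on top (they look the same, so feel the weight as you lift), with all fronts facing the same way and each box set down gently and fully home, its base slots locked over the lid lugs below. Only then slide the locked stack along the bench, without lifting the case, into the bay between the soldering station and the bench supply until the back of the case lies flat against the trunking. Keep the boxes level and leave the other things where they are.

Things in the scene. Friction and masses are not known exactly. Their poses are not given: they have to be found in the camera images.
- box_a: sealed grey lidded box, 60 (its x) x 120 (y) x 56 mm high to the flat of the lid. Origin: centre of the underside; -x is the front (label frame, two latches). Plain sides, gripped across the 60 mm; yaw up to 1.2 rad either way. One box (either) holds a full solder reel, about 0.65 kg in all, the other an empty one, about 0.17 kg; reel centred. They look alike
- box_b: the other reel box: same shape, size, axes. Underside of both: two slots along y, 9 mm deep, 17 mm wide: 89 mm long at x = -17 mm and 57 mm long at x = +17 mm (2.5 mm play round the lugs below), so a box drops home only with its front the same way as the lid below; the wrong way round it stays 8 mm high
- box_a_lid (a point): centre of the flat of box_a's lid, 56 mm above its origin, where the underside centre of a box locked on it lies; axes as the box. Two lugs stand 8 mm up from the lid, along y: a bar 84 mm long at x = -17 mm and one 52 mm long at x = +17 mm, each 12 mm wide, the upper 4 mm stepped in 1.5 mm all round as lead-in
- box_b_lid (a point): the same point on box_b
- case: large grey lidded carrier case, 140 (x) x 180 (y) x 60 mm high to the flat of the lid, about 0.9 kg, loose on the bench in front of the bay, 95 to 125 mm short of the trunking, up to 0.25 rad askew to it. Origin: centre of the underside; -x is the front (label frame, latches near its ends), +x the plain back. Loaded, it slides at about 5 to 15 N
- case_lid (a point): centre of the flat of the case's lid, 60 mm above its origin: where the underside centre of a locked box lies; axes as the case. In the middle of this lid stand the same two lugs as on the boxes (84 mm bar at x = -17 mm, 52 mm bar at x = +17 mm, 8 mm high)
- case_rear (a point): middle of the case's back face, 30 mm above the bench; axes as the case
- bay (a point): point on the flat front face of the fixed bench trunking, 30 mm above the bench, in the middle of the bay (about 250 mm wide or more); x points into the trunking, square to its face, y along it. The case is home when its back lies flat on this face. The trunking is 90 mm high
- station: soldering station with red housing and iron holder, fixed, 130 (x) x 100 (y) x 150 mm high, its iron leaning out 30 mm farther to -x, right of the bay (-y); origin: centre of its underside
- supply: grey bench power supply, fixed, 150 (x) x 100 (y) x 130 mm high, left of the bay (+y); origin: centre of its underside
- bin_deep: open green parts bin, 90 x 70 x 55 mm high, origin under its centre; a bystander, to be left where it stands
- bin_low: open blue parts bin, 80 x 62 x 35 mm high, origin under its centre; a bystander, to be left where it stands
- flux: flux bottle, 48 mm diameter, 110 mm high, origin under its centre; a bystander, to be left where it stands
- meter: handheld multimeter lying flat, 85 x 165 x 45 mm high, origin under its centre; a bystander, to be left where it stands
- pcb_holder: circuit board holder on a tripod foot, 110 x 150 mm, 110 mm high, origin under its centre; a bystander, to be left where it stands
- driver: screwdriver lying on the bench, 180 mm long; a bystander, to be left where it stands

How it is judged:
By the outcome, as a careful person would: the job done as asked, in the order asked, and still so for the second after the job is handed in, with the robot touching nothing.
It also fails if it takes over 72 s, if anything falls off the work surface, if the arm or the gripper's body presses on something with over 40 N, if the wrist force passes 120 N, or if a joint passes its speed limit or range.

## Working session

There is one attempt and no reset: what is moved stays moved. The work goes in short steps, Python scripts to look and compute and a tool call to move; the robot and the scene stay as the last step left them, time stands still between calls to the robot, and variables do not carry over. Pictures are saved under pics/ and viewed, about 8 in all and at most 12, crops included, and the job is handed in when it is done.

Besides the shell and the picture viewer there is one more tool, called after "Call:" by a JSON object that holds its "op" and its "data", one argument or row to a line. carry_out: Moves the arm, as the interface text tells. Its arguments: {"type":"object","properties":{"targets":{"type":"array","items":{"type":"array","items":{"type":"number"}}}},"required":["targets"]}

```bash
mkdir -p pics; ls; cat > h.py <<'E'
import sys; sys.path.insert(0,'.')
import numpy as np, cv2
from bench import robot
def snap(name,fn=None):
    s=robot.snapshot(name)
    if fn: cv2.imwrite(f'pics/{fn}.png',s['image'][:,:,::-1])
    return s
def ray(s,u,v):
    K=np.array(s['camera_matrix']);P=np.array(s['pose'])
    d=np.linalg.inv(K)@[u,v,1]; d=P[:3,:3]@[d[0],-d[1],-d[2]]
    return P[:3,3],d
def onz(s,u,v,z):
    o,d=ray(s,u,v); return o+d*(z-o[2])/d[2]
def proj(s,p):
    K=np.array(s['camera_matrix']);P=np.array(s['pose'])
    c=P[:3,:3].T@(np.array(p)-P[:3,3]); c=K@[c[0],-c[1],-c[2]]
    return c[:2]/c[2]
E
python3 - <<'E'
from h import *
for n in ('top','side'):
    s=snap(n,n+'0'); print(n,{k:(v if k!='image' else 0) for k,v in s.items()})
print(robot.get_obs())
E
```

```text
pics
top {'image': 0, 'camera_matrix': array([[597.4667893 ,   0.        , 321.79682827],
       [  0.        , 597.4667893 , 229.32772579],
       [  0.        ,   0.        ,   1.        ]]), 'pose': array([[-1.26229383e-02,  9.93407730e-01, -1.13937456e-01,
         3.92998069e-01],
       [-9.99919969e-01, -1.24441575e-02,  2.28024887e-03,
        -2.02677048e-02],
       [ 8.47361206e-04,  1.13957121e-01,  9.93485308e-01,
         1.48818285e+00],
       [ 0.00000000e+00,  0.00000000e+00,  0.00000000e+00,
         1.00000000e+00]])}
side {'image': 0, 'camera_matrix': array([[436.31468765,   0.        , 318.21144017],
       [  0.        , 436.31468765, 235.06559194],
       [  0.        ,   0.        ,   1.        ]]), 'pose': array([[ 0.86558249,  0.25563249, -0.43060304,  0.0302458 ],
       [-0.50035026,  0.40645074, -0.76449161, -0.92523209],
       [-0.02040997,  0.87718289,  0.47972242,  0.64798846],
       [ 0.        ,  0.        ,  0.        ,  1.        ]])}
{'time': 0.1, 'joint_positions': array([ 1.23988536e+00,  8.79012536e-02,  1.37206931e+00, -1.76227994e-05,
        1.68361825e+00, -1.03101812e-01]), 'qvel': array([ 1.50819611e-03, -1.93381935e-03, -3.07910054e-03,  1.36353906e-03,
       -7.55024961e-05,  2.07365966e-04]), 'joint_torque': array([ 2.12664971e-03, -3.41251838e+01, -3.03302944e+01,  7.19341706e-02,
        3.04019137e-02, -1.21540952e-04]), 'tool_pos': array([0.12406557, 0.53532148, 0.20442737]), 'ee_rot': array([-1.66512417,  1.56880009, -1.89293529]), 'wrist_force': array([-0.33419991,  0.07264293,  0.3398925 ]), 'wrist_torque': array([ 0.03969535,  0.0061855 , -0.04081662]), 'width': 0.09404014172670848}
```

View pics/top0.png

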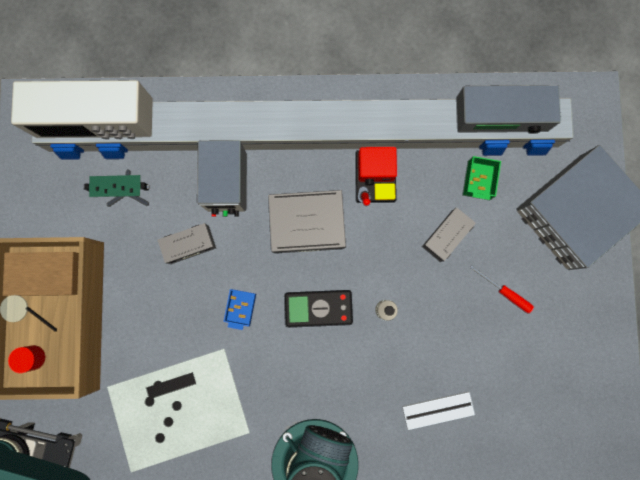

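View pics/side0.png

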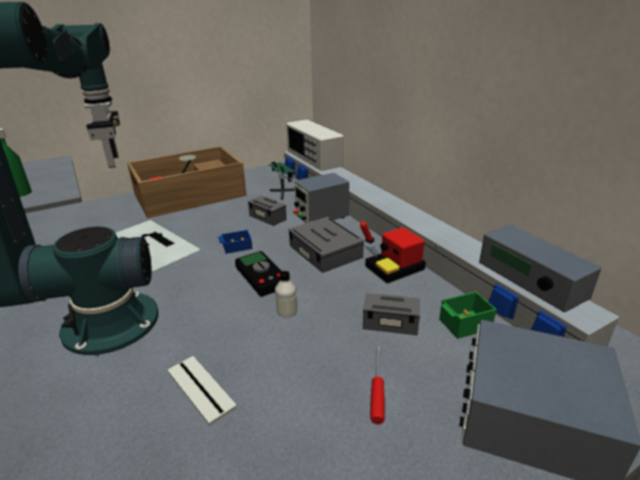

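Top view: case at (307,221), reel boxes at (187,243) and (449,234), trunking face along row ~140. Side view: both boxes' labels seem to face the camera side. Next I'll enlarge crops of the lids and get contours.

```bash
python3 - <<'E'
from h import *
s=snap('top'); im=np.ascontiguousarray(s['image'][:,:,::-1])
c=[cv2.resize(im[a:a+75,b:b+100],None,fx=4,fy=4,interpolation=cv2.INTER_CUBIC) for a,b in((205,140),(198,400),(183,258))]
s2=snap('side'); i2=s2['image'][:,:,::-1]
c.append(cv2.resize(np.ascontiguousarray(i2[280:355,340:440]),None,fx=4,fy=4,interpolation=cv2.INTER_CUBIC))
cv2.imwrite('pics/crop1.png',np.vstack([np.hstack(c[:2]),np.hstack(c[2:])]))
hsv=cv2.cvtColor(im,cv2.COLOR_BGR2HSV)
for p in((187,243),(449,234),(307,210),(260,300),(355,270),(200,150)): print(p,im[p[1],p[0]],hsv[p[1],p[0]])
# warm grey: R>=B
m=((im[:,:,2].astype(int)-im[:,:,0])>0).astype(np.uint8)*255
n,l,st,ce=cv2.connectedComponentsWithStats(m)
for nm,p,z in(('L',(187,243),.056),('R',(449,234),.056),('C',(307,210),.06)):
    k=l[p[1],p[0]]; print(nm,k,st[k] if k else 0)
    if not k: continue
    ct=max(cv2.findContours((l==k).astype(np.uint8),cv2.RETR_EXTERNAL,cv2.CHAIN_APPROX_NONE)[0],key=cv2.contourArea)
    r=cv2.minAreaRect(ct); print(r); 
    for q in cv2.boxPoints(r): print(q,onz(s,*q,z).round(4))
E
```

```text
(187, 243) [136 143 147] [ 19  19 147]
(449, 234) [150 157 161] [ 19  17 161]
(307, 210) [148 156 160] [ 20  19 160]
(260, 300) [146 141 136] [105  17 146]
(355, 270) [143 138 130] [102  23 143]
(200, 150) [134 124 115] [106  36 134]
L 102 [ 158  223   57   40 1404]
((185.97344970703125, 243.42294311523438), (27.709209442138672, 53.00608825683594), 70.97439575195312)
[156.40172 238.96492] [0.5389 0.3749 0.056 ]
[206.51225 221.68544] [0.5793 0.2547 0.056 ]
[215.54518 247.88097] [0.5156 0.2324 0.056 ]
[165.43465 265.16046] [0.4755 0.3521 0.056 ]
R 100 [ 424  208   51   53 1352]
((448.99176025390625, 234.40982055664062), (26.63167381286621, 52.11101531982422), 39.80556869506836)
[422.0819  245.90161] [ 0.5141 -0.2643  0.056 ]
[455.44257 205.86884] [ 0.6104 -0.3482  0.056 ]
[475.9016  222.91803] [ 0.5682 -0.3961  0.056 ]
[442.54095 262.9508 ] [ 0.4725 -0.312   0.056 ]
C 96 [ 268  190   78   63 4332]
((306.4965515136719, 221.44140625), (59.309242248535156, 74.57697296142578), 86.633544921875)
[267.53104 194.0276 ] [0.6445 0.1068 0.06  ]
[341.97934 189.6483 ] [ 0.653  -0.0737  0.06  ]
[345.46207 248.85521] [ 0.509  -0.0797  0.06  ]
[271.01376 253.23451] [0.5007 0.0988 0.06  ]
```

View pics/crop1.png

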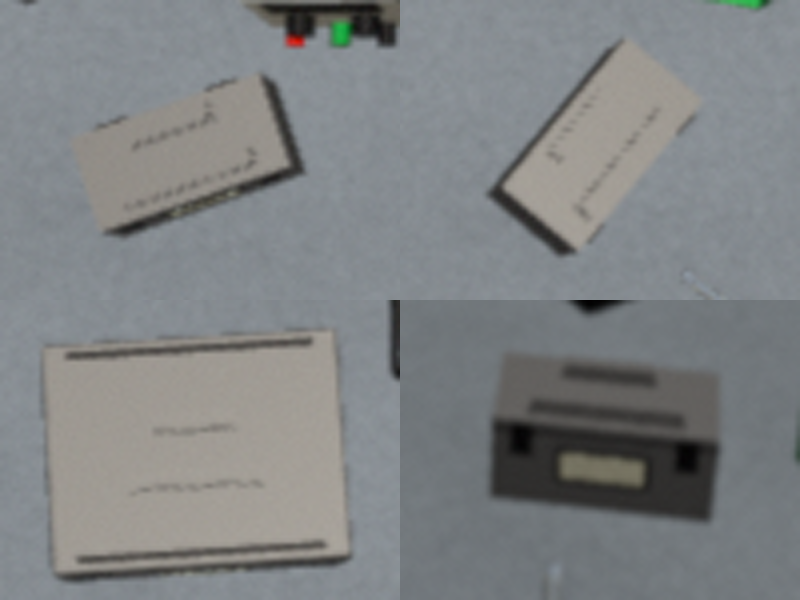

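Crops: on both boxes and the case, the longer bar gives the front. Left box: front towards image lower-right (yaw ≈0.32). Right box: front towards lower-right (yaw ≈0.85). Case: front towards the robot (yaw ≈0.045). I'll refine with brightness masks and measure the bay.

```bash
python3 - <<'E'
from h import *
s=snap('top'); im=np.ascontiguousarray(s['image'][:,:,::-1])
g=cv2.cvtColor(cv2.resize(im,None,fx=4,fy=4,interpolation=cv2.INTER_CUBIC),cv2.COLOR_BGR2GRAY)
big=cv2.resize(im,None,fx=4,fy=4,interpolation=cv2.INTER_CUBIC).astype(int)
m=((big[:,:,2]-big[:,:,0]>0)&(g>105)).astype(np.uint8)*255
m=cv2.morphologyEx(m,cv2.MORPH_OPEN,np.ones((5,5)))
n,l,st,ce=cv2.connectedComponentsWithStats(m)
for nm,p,z in(('L',(187,243),.056),('R',(449,234),.056),('C',(307,205),.06)):
    k=l[p[1]*4,p[0]*4]
    ct=max(cv2.findContours((l==k).astype(np.uint8),cv2.RETR_EXTERNAL,cv2.CHAIN_APPROX_NONE)[0],key=cv2.contourArea)
    w=np.array([onz(s,(q[0]-1.5)/4,(q[1]-1.5)/4,z)[:2] for q in ct[:,0]],np.float32)
    (c,sz,a)=cv2.minAreaRect(w*1000); b=cv2.boxPoints((c,sz,a))
    print(nm,np.round(c,1),np.round(sz,1),a,'yaws',np.radians([a,a-90]).round(3),b.round(0).tolist())
print('lug C',onz(s,307.2,229.5,.064),onz(s,306.75,215.4,.064))
# trunking front top edge: column profile
for u in (262,280,300,320,340): print(u,g[4*125:4*156:4,4*u].tolist())
print('trunk edge top',[onz(s,u,138.5,.09).round(3) for u in (255,345)],'bottom148',[onz(s,u,148,0).round(3) for u in (255,345)])
for nm,u,v,z in(('sup front R top',241,206,.13),('sup front L top',197,206,.13),('sup BR top',245,142,.13),('sta frontL base',357,200,0),('sta housing FL top',359,180,.15),('sta back L',359,148,.15),('sta FR',396,201,0.03)): print(nm,onz(s,u,v,z).round(3))
E
```

```text
L [529.7 307.3] [ 60.8 120.8] 18.851186752319336 yaws [ 0.329 -1.242] [[481.0, 355.0], [520.0, 240.0], [578.0, 260.0], [539.0, 374.0]]
R [ 543.1 -333.4] [ 62.2 120.7] 49.223941802978516 yaws [ 0.859 -0.712] [[477.0, -317.0], [569.0, -396.0], [609.0, -349.0], [518.0, -270.0]]
C [579.6  13.2] [138.8 179.1] 2.8006346225738525 yaws [ 0.049 -1.522] [[506.0, 99.0], [515.0, -80.0], [653.0, -73.0], [645.0, 106.0]]
lug C [0.55635256 0.01148679 0.064     ] [0.59050645 0.01223333 0.064     ]
262 [183, 181, 180, 180, 181, 181, 179, 178, 180, 182, 182, 179, 177, 178, 184, 182, 123, 82, 71, 73, 81, 83, 82, 83, 92, 125, 141, 139, 139, 140, 140]
280 [187, 184, 181, 182, 181, 182, 181, 181, 183, 183, 181, 179, 179, 180, 184, 180, 120, 81, 70, 76, 83, 83, 83, 81, 90, 125, 140, 138, 138, 138, 136]
300 [180, 179, 179, 177, 175, 176, 174, 176, 176, 175, 173, 174, 176, 176, 177, 167, 115, 80, 69, 74, 80, 79, 80, 82, 97, 128, 141, 142, 143, 141, 138]
320 [183, 180, 177, 177, 179, 178, 175, 175, 177, 176, 176, 175, 175, 175, 173, 152, 105, 77, 70, 76, 80, 81, 79, 84, 104, 131, 138, 137, 138, 139, 137]
340 [184, 179, 176, 179, 181, 178, 177, 177, 178, 180, 178, 176, 177, 178, 170, 130, 90, 75, 69, 76, 83, 84, 82, 85, 106, 133, 142, 140, 137, 137, 140]
trunk edge top [array([0.774, 0.134, 0.09 ]), array([ 0.772, -0.082,  0.09 ])] bottom148 [array([0.774, 0.144, 0.   ]), array([ 0.771, -0.085,  0.   ])]
sup front R top [0.605 0.162 0.13 ]
sup front L top [0.606 0.263 0.13 ]
sup BR top [0.756 0.153 0.13 ]
sta frontL base [ 0.637 -0.113  0.   ]
sta housing FL top [ 0.658 -0.109  0.15 ]
sta back L [ 0.733 -0.111  0.15 ]
sta FR [ 0.628 -0.208  0.03 ]
```

```bash
python3 - <<'E'
from h import *
s=snap('top'); im=np.ascontiguousarray(s['image'][:,:,::-1])
cv2.imwrite('pics/bay.png',cv2.resize(im[115:265,190:410],None,fx=3.6,fy=3.6,interpolation=cv2.INTER_CUBIC))
E
```

```text
(no output)
```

View pics/bay.png

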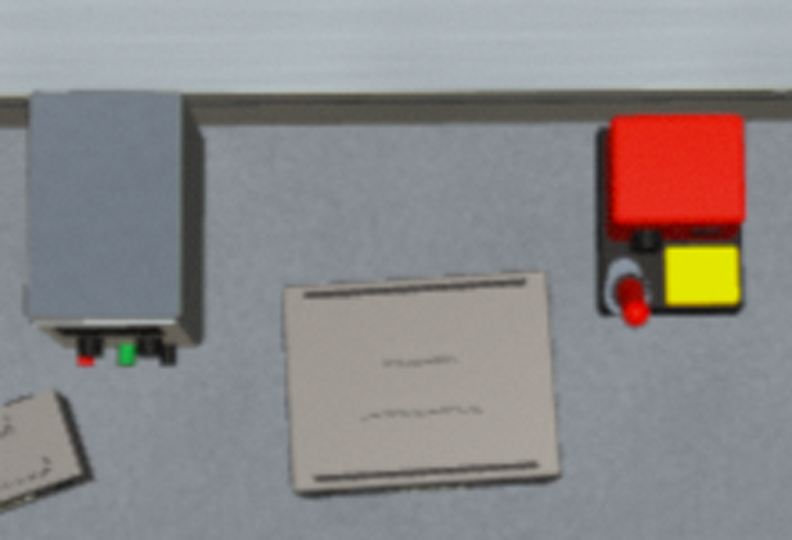

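```bash
cat >> h.py <<'E'
from scipy.spatial.transform import Rotation as Ro
def go(x,y,z,psi):
    "print turn (deg) then shift (cm, tool axes after turn) to bring TCP to xyz with jaw axis at psi (mod pi)"
    o=robot.get_obs(); R=Ro.from_euler('xyz',o['ee_rot']).as_matrix(); p=o['tool_pos']
    print('t',round(o['time'],2),'p',p.round(4),'w',round(o['width'],4),'F',o['wrist_force'].round(2),'M',o['wrist_torque'].round(2),'q6',o['joint_positions'][5].round(2))
    cur=np.arctan2(R[1,1],R[0,1]); print('toolx',R[:,0].round(4),'jaw',cur.round(4))
    for k in (-1,0,1):
        d=(psi+k*np.pi-cur+2*np.pi)%(2*np.pi); d=d-2*np.pi if d>np.pi else d
        if abs(d)<2.2:
            t=-d; R2=R@Ro.from_rotvec([t,0,0]).as_matrix()
            print('turn deg',np.degrees(t).round(2),'shift cm',(R2.T@(np.array([x,y,z])-p)*100).round(2))
E
python3 -c "
from h import *
go(.5297,.3073,.16,.329)"
```

```text
t 0.3 p [0.1242 0.5356 0.2051] w 0.0939 F [ 0.29 -0.37  0.13] M [-0.01  0.01 -0.01] q6 -0.1
toolx [-2.e-04 -7.e-04 -1.e+00] jaw 1.343
turn deg -121.9 shift cm [  4.51 -31.   -34.71]
turn deg 58.1 shift cm [ 4.51 31.   34.71]
turn deg -121.9 shift cm [  4.51 -31.   -34.71]
```

Call:
{"op": "carry_out", "data": {
  "targets": [
    [0,0,0,0,7.26],
    [0,0,0,0,7.26],
    [0,0,0,0,7.26],
    [0,0,0,0,7.26],
    [0,0,0,0,7.26],
    [0,0,0,0,7.26],
    [0,0,0,0,7.26],
    [0,0,0,0,7.28]
  ]
}}

```text
time: 1.1
tool_pos: [0.1242, 0.5357, 0.2054]
ee_rot: [-0.724, 1.571, -1.971]
wrist_force: [-0.4, 0.2, -0.7]
width: 0.0938
```

Call:
{"op": "carry_out", "data": {
  "targets": [
    [0,0,1.0,1.1,0],
    [0,0,2.0,2.2,0],
    [0,0.3,2.0,2.2,0],
    [0,0.3,2.0,2.2,0],
    [0,0.3,2.0,2.2,0],
    [0,0.3,2.0,2.2,0],
    [0,0.3,2.0,2.2,0],
    [0,0.3,2.0,2.2,0],
    [0,0.3,2.0,2.2,0],
    [0,0.3,2.0,2.2,0],
    [0,0.3,2.0,2.2,0],
    [0,0.3,2.0,2.2,0],
    [0,0.3,2.0,2.2,0],
    [0,0.3,2.0,2.2,0],
    [0,0.3,2.0,2.2,0],
    [0,0.3,1.5,2.2,0],
    [0,0.3,0.5,0.61,0],
    [0,0,0,0,0],
    [0,0,0,0,0]
  ]
}}

```text
time: 3.0
tool_pos: [0.5291, 0.3077, 0.1604]
ee_rot: [-2.327, 1.57, 2.715]
wrist_force: [-0.7, 0.6, -1.1]
width: 0.094
```

```bash
python3 -c "
from h import *
go(.5297,.3073,.012,.329)"
```

```text
t 3.0 p [0.5291 0.3077 0.1604] w 0.094 F [-0.66  0.59 -1.14] M [-0.11  0.03  0.01] q6 0.1
toolx [-8.e-04  4.e-04 -1.e+00] jaw 0.3301
turn deg 0.06 shift cm [14.84  0.06  0.07]
```

Call:
{"op": "carry_out", "data": {
  "targets": [
    [0,1.5,0.06,0.07,0],
    [0,2.5,0,0,0],
    [0,2.5,0,0,0],
    [0,2.5,0,0,0],
    [0,2,0,0,0],
    [0,1.5,0,0,0],
    [0,1.2,0,0,0],
    [0,0.8,0,0,0],
    [0,0.3,0,0,0],
    [0,0,0,0,0],
    [1,0,0,0,0],
    [1,0,0,0,0],
    [1,0,0,0,0],
    [1,0,0,0,0],
    [1,0,0,0,0],
    [1,0,0,0,0],
    [1,0,0,0,0],
    [1,0,0,0,0]
  ]
}}

```text
time: 4.8
tool_pos: [0.5305, 0.307, 0.0128]
ee_rot: [2.503, 1.571, 1.262]
wrist_force: [-1.3, -1.6, 2.2]
width: 0.0598
```

```bash
python3 -c "
from h import *
go(.5297,.3073,.25,.329)"
```

```text
t 4.8 p [0.5305 0.307  0.0128] w 0.0598 F [-1.26 -1.59  2.22] M [-0.2   0.24 -0.03] q6 0.1
toolx [ 0.e+00  1.e-04 -1.e+00] jaw 0.3289
turn deg -0.01 shift cm [-23.72  -0.07  -0.06]
```

Gripped (60 mm). Lift a few cm and feel.

Call:
{"op": "carry_out", "data": {
  "targets": [
    [1,-0.5,0,0,0],
    [1,-1,0,0,0],
    [1,-1,0,0,0],
    [1,-0.5,0,0,0],
    [1,0,0,0,0],
    [1,0,0,0,0],
    [1,0,0,0,0],
    [1,0,0,0,0]
  ]
}}

```text
time: 5.6
tool_pos: [0.5301, 0.3068, 0.0419]
ee_rot: [-1.533, 1.57, -2.775]
wrist_force: [0.2, -0.7, -1.7]
width: 0.0599
```

```bash
python3 -c "
from h import *
go(.579,.0125,.25,.049)"
```

```text
t 5.6 p [0.5301 0.3068 0.0419] w 0.0599 F [ 0.24 -0.74 -1.72] M [-0.09  0.06 -0.02] q6 0.1
toolx [-1.e-03 -4.e-04 -1.e+00] jaw 0.3289
turn deg 16.04 shift cm [-20.81   3.42  29.64]
```

About 1.7 N, so this is the light box. I'll set it back and fetch the other.

Call:
{"op": "carry_out", "data": {
  "targets": [
    [1,1,0,0,0],
    [1,1,0,0,0],
    [1,0.5,0,0,0],
    [1,0.2,0,0,0],
    [1,0.15,0,0,0],
    [1,0.1,0,0,0],
    [1,0,0,0,0],
    [0,0,0,0,0],
    [0,0,0,0,0],
    [0,0,0,0,0],
    [0,0,0,0,0],
    [0,-1,0,0,0],
    [0,-2,0,0,0],
    [0,-3,0,0,0],
    [0,-3,0,0,0],
    [0,-3,0,0,0],
    [0,-3,0,0,0],
    [0,-3,0,0,0],
    [0,0,0,0,0],
    [0,0,0,0,0]
  ]
}}

```text
time: 7.6
tool_pos: [0.5309, 0.3071, 0.1941]
ee_rot: [1.699, 1.568, 0.457]
wrist_force: [1.3, -0.4, 0.4]
width: 0.0935
```

```bash
python3 -c "
from h import *
go(.5431,-.3334,.18,.859)"
```

```text
t 7.6 p [0.5309 0.3071 0.1941] w 0.0935 F [ 1.31 -0.41  0.4 ] M [-0.07  0.05 -0.06] q6 0.1
toolx [ 0.0021  0.0011 -1.    ] jaw 0.3289
turn deg -30.37 shift cm [  1.35 -47.7   42.76]
```

Call:
{"op": "carry_out", "data": {
  "targets": [
    [0,0,0,0,-7.6],
    [0,0,0,0,-7.6],
    [0,0,0,0,-7.6],
    [0,0,0,0,-7.57],
    [0,0,-1.2,1.0,0],
    [0,0,-2.5,2.2,0],
    [0,0,-2.5,2.2,0],
    [0,0,-2.5,2.2,0],
    [0,0,-2.5,2.2,0],
    [0,0,-2.5,2.2,0],
    [0,0,-2.5,2.2,0],
    [0,0,-2.5,2.2,0],
    [0,0,-2.5,2.2,0],
    [0,0,-2.5,2.2,0],
    [0,0,-2.5,2.2,0]
  ]
}}

```text
time: 9.1
tool_pos: [0.5321, -0.0438, 0.1915]
ee_rot: [-2.456, 1.568, 3.112]
wrist_force: [1.1, 0.7, -0.9]
width: 0.094
```

Call:
{"op": "carry_out", "data": {
  "targets": [
    [0,0,-2.5,2.2,0],
    [0,0,-2.5,2.2,0],
    [0,0,-2.5,2.2,0],
    [0,0,-2.5,2.2,0],
    [0,0,-2.5,2.2,0],
    [0,0.3,-2.5,2.2,0],
    [0,0.3,-2.5,2.2,0],
    [0,0.3,-2.0,2.0,0],
    [0,0.3,-1.5,1.7,0],
    [0,0,0,0,0],
    [0,0,0,0,0],
    [0,0,0,0,0]
  ]
}}

```text
time: 10.3
tool_pos: [0.5405, -0.3245, 0.1806]
ee_rot: [2.909, 1.57, 2.197]
wrist_force: [0.7, -0.4, -0.3]
width: 0.0942
```

```bash
python3 -c "
from h import *
go(.5431,-.3334,.012,.859)"
```

```text
t 10.3 p [ 0.5405 -0.3245  0.1806] w 0.0942 F [ 0.67 -0.36 -0.3 ] M [-0.05  0.04  0.02] q6 -1.49
toolx [-7.e-04  1.e-03 -1.e+00] jaw 0.8586
turn deg -0.03 shift cm [16.86 -0.51  0.8 ]
```

Call:
{"op": "carry_out", "data": {
  "targets": [
    [0,0.8,-0.51,0.8,0],
    [0,2.5,0,0,0],
    [0,2.5,0,0,0],
    [0,2.5,0,0,0],
    [0,2.5,0,0,0],
    [0,2.3,0,0,0],
    [0,1.6,0,0,0],
    [0,1.2,0,0,0],
    [0,0.7,0,0,0],
    [0,0.2,0,0,0],
    [0,0,0,0,0],
    [1,0,0,0,0],
    [1,0,0,0,0],
    [1,0,0,0,0],
    [1,0,0,0,0],
    [1,0,0,0,0],
    [1,0,0,0,0],
    [1,0,0,0,0],
    [1,0,0,0,0]
  ]
}}

```text
time: 12.2
tool_pos: [0.5437, -0.3347, 0.0132]
ee_rot: [-0.666, 1.571, -1.378]
wrist_force: [-0.3, 0.2, 2.4]
width: 0.0599
```

Call:
{"op": "carry_out", "data": {
  "targets": [
    [1,-0.5,0,0,0],
    [1,-1,0,0,0],
    [1,-1,0,0,0],
    [1,-1,0,0,0],
    [1,-2,0,0,0],
    [1,-2.5,0,0,0],
    [1,-2.5,0,0,0],
    [1,-2.5,0,0,0],
    [1,-2.5,0,0,0],
    [1,-2,0,0,0],
    [1,-1,0,0,0],
    [1,0,0,0,0],
    [1,0,0,0,0],
    [1,0,0,0,0]
  ]
}}

```text
time: 13.6
tool_pos: [0.543, -0.3339, 0.1958]
ee_rot: [-3.092, 1.567, 2.48]
wrist_force: [-0.6, -0.1, -6.2]
width: 0.0599
```

```bash
python3 -c "
from h import *
go(.5793,.0125,.20,.049)"
```

```text
t 13.6 p [ 0.543  -0.3339  0.1958] w 0.0599 F [-0.61 -0.12 -6.23] M [-0.04 -0.    0.04] q6 -1.5
toolx [-0.003   0.0023 -1.    ] jaw 0.859
turn deg 46.41 shift cm [ -0.35   5.32 -34.43]
```

Heavy box confirmed (6.2 N). Carry it over the case.

Call:
{"op": "carry_out", "data": {
  "targets": [
    [1,0,0,0,4],
    [1,0,0,0,6.8],
    [1,0,0,0,6.8],
    [1,0,0,0,6.8],
    [1,0,0,0,6.8],
    [1,0,0,0,6.8],
    [1,0,0,0,5.4],
    [1,0,0,0,3],
    [1,0,0.2,-1,0],
    [1,0,0.4,-2.4,0],
    [1,0,0.4,-2.6,0],
    [1,0,0.4,-2.6,0],
    [1,0,0.4,-2.6,0],
    [1,0,0.4,-2.6,0],
    [1,0,0.4,-2.6,0],
    [1,0,0.4,-2.6,0],
    [1,0,0.4,-2.6,0],
    [1,0,0.4,-2.6,0],
    [1,0,0.4,-2.6,0],
    [1,0,0.4,-2.6,0]
  ]
}}

```text
time: 15.6
tool_pos: [0.5745, -0.0366, 0.1971]
ee_rot: [-2.137, 1.569, 2.626]
wrist_force: [-0.5, -0.2, -7.1]
width: 0.0598
```

Call:
{"op": "carry_out", "data": {
  "targets": [
    [1,0,0.4,-2.4,0],
    [1,0,0.3,-2,0],
    [1,0,0,-1,0],
    [1,0,0,-0.3,0],
    [1,0,0,0,0],
    [1,0,0,0,0],
    [1,0,0,0,0]
  ]
}}

```text
time: 16.3
tool_pos: [0.5794, 0.0177, 0.1979]
ee_rot: [-0.244, 1.57, -1.767]
wrist_force: [0.2, 0.8, -7.3]
width: 0.0601
```

```bash
python3 -c "
from h import *
go(.5793,.0125,.085,.049)"
```

```text
t 16.3 p [0.5794 0.0177 0.1979] w 0.0601 F [ 0.23  0.79 -7.27] M [-0.08  0.11  0.01] q6 -0.12
toolx [-1.e-04 -3.e-04 -1.e+00] jaw 0.0479
turn deg -0.06 shift cm [11.29 -0.03  0.51]
```

Call:
{"op": "carry_out", "data": {
  "targets": [
    [1,1,0,0.3,0],
    [1,2,0,0.3,0],
    [1,2,0,0,0],
    [1,2,0,0,0],
    [1,2,0,0,0],
    [1,1.3,0,0,0],
    [1,0.7,0,0,0],
    [1,0.3,0,0,0],
    [1,0,0,0,0],
    [1,0,0,0,0]
  ]
}}

```text
time: 17.3
tool_pos: [0.5805, 0.0126, 0.0862]
ee_rot: [1.482, 1.568, -0.04]
wrist_force: [0.3, 0.1, -6.8]
width: 0.0601
```

```bash
python3 - <<'E'
from h import *
go(.5793,.0115,.073,.049)
s=snap('side'); t=snap('top')
a=cv2.resize(np.ascontiguousarray(s['image'][190:280,270:390,::-1]),None,fx=5,fy=5,interpolation=cv2.INTER_CUBIC)
cv2.imwrite('pics/p1.png',a)
E
```

```text
t 17.3 p [0.5805 0.0126 0.0862] w 0.0601 F [ 0.27  0.14 -6.77] M [-0.04  0.07 -0.01] q6 -0.13
toolx [ 2.3e-03 -1.0e-04 -1.0e+00] jaw 0.0492
turn deg 0.01 shift cm [ 1.32 -0.13  0.11]
```

View pics/p1.png

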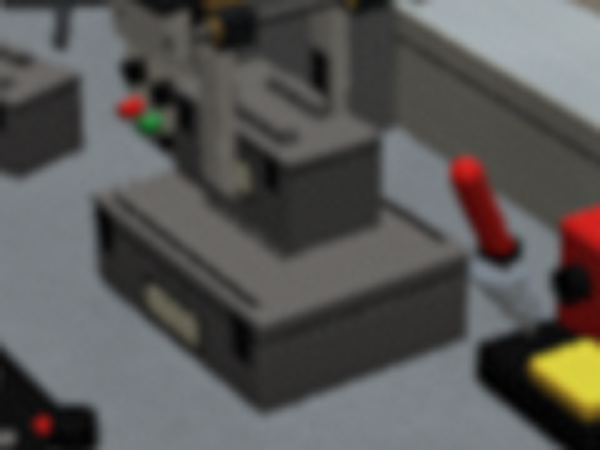

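Side view: the box hangs centred over the case with its front the same way. Lower slowly.

Call:
{"op": "carry_out", "data": {
  "targets": [
    [1,0.1,-0.1,0.1,0],
    [1,0.2,0,0,0],
    [1,0.2,0,0,0],
    [1,0.15,0,0,0],
    [1,0.15,0,0,0],
    [1,0,0,0,0],
    [1,0,0,0,0]
  ]
}}

```text
time: 18.1
tool_pos: [0.5787, 0.0117, 0.0769]
ee_rot: [-2.303, 1.571, 2.459]
wrist_force: [-0.0, 0.1, -6.9]
width: 0.0596
```

```bash
python3 -c "
from h import *
go(.5793,.0115,.073,.049)"
```

```text
t 18.1 p [0.5787 0.0117 0.0769] w 0.0596 F [-0.02  0.11 -6.86] M [-0.06  0.03 -0.01] q6 -0.13
toolx [-1.e-04  1.e-04 -1.e+00] jaw 0.0492
turn deg 0.01 shift cm [0.39 0.06 0.02]
```

Already 4 mm below the lug tops with no contact force, so it is engaging. Continue to home.

Call:
{"op": "carry_out", "data": {
  "targets": [
    [1,0.1,0,0,0],
    [1,0.1,0,0,0],
    [1,0.1,0,0,0],
    [1,0.08,0,0,0],
    [1,0,0,0,0],
    [1,0,0,0,0]
  ]
}}

```text
time: 18.7
tool_pos: [0.5788, 0.0117, 0.0732]
ee_rot: [2.281, 1.571, 0.76]
wrist_force: [-0.1, -0.3, -6.3]
width: 0.0595
```

```bash
python3 -c "
from h import *
go(.5793,.0115,.073,.049)"
```

```text
t 18.7 p [0.5788 0.0117 0.0732] w 0.0595 F [-0.09 -0.28 -6.32] M [-0.08  0.1   0.01] q6 -0.13
toolx [ 1.e-04  1.e-04 -1.e+00] jaw 0.0492
turn deg 0.01 shift cm [0.02 0.05 0.02]
```

Call:
{"op": "carry_out", "data": {
  "targets": [
    [1,0.06,0,0,0],
    [1,0.05,0,0,0],
    [1,0,0,0,0],
    [1,0,0,0,0]
  ]
}}

```text
time: 19.1
tool_pos: [0.5788, 0.0117, 0.0732]
ee_rot: [1.442, 1.57, -0.079]
wrist_force: [-3.6, 0.8, 2.1]
width: 0.0598
```

```bash
python3 -c "
from h import *
go(.5309,.3071,.19,.329)"
```

```text
t 19.1 p [0.5788 0.0117 0.0732] w 0.0598 F [-3.56  0.82  2.1 ] M [-0.06  0.99  0.01] q6 -0.13
toolx [ 5.e-04 -0.e+00 -1.e+00] jaw 0.0492
turn deg -16.03 shift cm [-11.69   5.02 -29.51]
```

Home: same offset of TCP to underside as at the grasp, and the weight is off. Release and go back for the light box.

Call:
{"op": "carry_out", "data": {
  "targets": [
    [0,0,0,0,0],
    [0,0,0,0,0],
    [0,0,0,0,0],
    [0,0,0,0,0],
    [0,-1,0,0,0],
    [0,-2,0,0,0],
    [0,-3,0,0,0],
    [0,-3,0,0,0],
    [0,-3,0,0,0],
    [0,-1.5,0,0,0],
    [0,0,0,0,-5],
    [0,0,0,0,-6],
    [0,0,0,0,-5]
  ]
}}

```text
time: 20.4
tool_pos: [0.5787, 0.0117, 0.207]
ee_rot: [-2.525, 1.571, 2.519]
wrist_force: [-0.7, -0.8, -0.7]
width: 0.0942
```

Call:
{"op": "carry_out", "data": {
  "targets": [
    [0,0,0.2,-1.2,0],
    [0,0,0.4,-2.4,0],
    [0,0,0.4,-2.6,0],
    [0,0,0.4,-2.6,0],
    [0,0,0.4,-2.6,0],
    [0,0,0.4,-2.6,0],
    [0,0,0.5,-2.6,0],
    [0,0,0.5,-2.6,0],
    [0,0,0.5,-2.6,0],
    [0,0,0.5,-2.6,0],
    [0,0,0.5,-2.4,0],
    [0,0,0.3,-2,0],
    [0,0,0,-1.3,0],
    [0,0,0,0,0],
    [0,0,0,0,0],
    [0,0,0,0,0]
  ]
}}

```text
time: 22.0
tool_pos: [0.5292, 0.3119, 0.2071]
ee_rot: [0.037, 1.57, -1.207]
wrist_force: [0.6, -0.1, 0.1]
width: 0.0941
```

```bash
python3 - <<'E'
from h import *
go(.5309,.3071,.0128,.329)
t=snap('top'); s=snap('side')
a=cv2.resize(np.ascontiguousarray(t['image'][170:270,140:360,::-1]),None,fx=3.6,fy=3.6,interpolation=cv2.INTER_CUBIC)
b=cv2.resize(np.ascontiguousarray(s['image'][190:280,270:434,::-1]),(792,240*0+435-200),interpolation=cv2.INTER_CUBIC)
b=cv2.resize(np.ascontiguousarray(s['image'][190:280,220:440,::-1]),(792,239),interpolation=cv2.INTER_CUBIC) if 0 else cv2.resize(np.ascontiguousarray(s['image'][205:275,230:450,::-1]),(792,235),interpolation=cv2.INTER_CUBIC)
cv2.imwrite('pics/p2.png',np.vstack([a,b]))
E
```

```text
t 22.0 p [0.5292 0.3119 0.2071] w 0.0941 F [ 0.62 -0.09  0.1 ] M [-0.05  0.06  0.04] q6 0.11
toolx [ 1.e-04 -3.e-04 -1.e+00] jaw 0.327
turn deg -0.11 shift cm [1.943e+01 1.000e-02 5.000e-01]
```

View pics/p2.png

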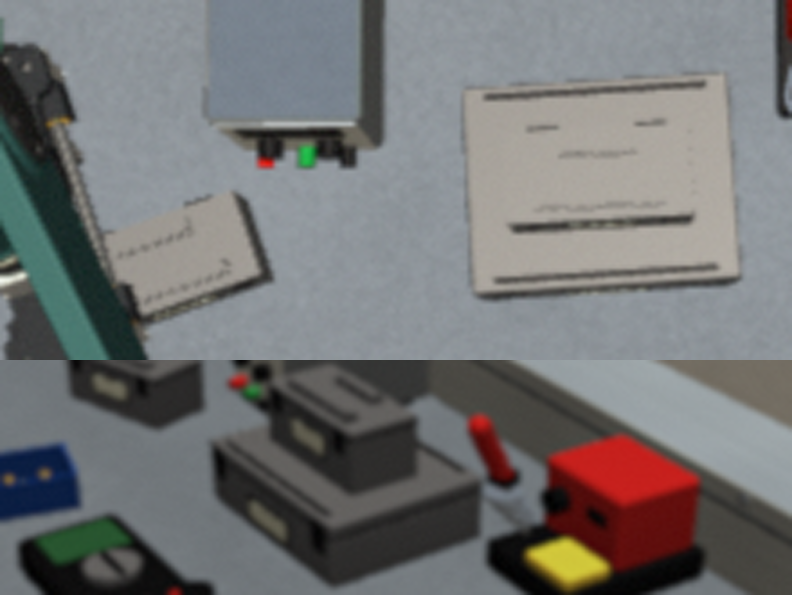

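The heavy box sits square and home on the case with fronts aligned; the light box is where I set it (~(190,250) in the top crop). Grasp it.

Call:
{"op": "carry_out", "data": {
  "targets": [
    [0,1.4,0,0.3,0],
    [0,2.5,0,0.2,0],
    [0,2.5,0,0,0],
    [0,2.5,0,0,0],
    [0,2.5,0,0,0],
    [0,2.5,0,0,0],
    [0,2,0,0,0],
    [0,1.5,0,0,0],
    [0,1.1,0,0,0],
    [0,0.7,0,0,0],
    [0,0.2,0,0,0],
    [0,0,0,0,0],
    [1,0,0,0,0],
    [1,0,0,0,0],
    [1,0,0,0,0],
    [1,0,0,0,0],
    [1,0,0,0,0],
    [1,0,0,0,0],
    [1,0,0,0,0]
  ]
}}

```text
time: 24.0
tool_pos: [0.5307, 0.3081, 0.0134]
ee_rot: [2.052, 1.57, 0.81]
wrist_force: [-0.7, 0.3, 0.5]
width: 0.06
```

```bash
python3 - <<'E'
from h import *
go(.5788,.0117,.25,.049)
t=snap('top'); im=np.ascontiguousarray(t['image'][:,:,::-1])
big=cv2.resize(im,None,fx=4,fy=4,interpolation=cv2.INTER_CUBIC).astype(int); g=big.mean(2)
m=((big[:,:,2]-big[:,:,0]>0)&(g>105)).astype(np.uint8)*255
m=cv2.morphologyEx(m,cv2.MORPH_OPEN,np.ones((3,3)))
# lug front dark lines on heavy box lid (z~.120)
x0,y0=140,170
for nm,c in(('short',(597,154)),('long',(600,206))): print(nm,onz(t,x0+c[0]/3.6,y0+c[1]/3.6,.12).round(4))
E
```

```text
t 24.0 p [0.5307 0.3081 0.0134] w 0.06 F [-0.74  0.26  0.53] M [-0.11  0.18  0.01] q6 0.11
toolx [ 2.e-04  2.e-04 -1.e+00] jaw 0.3285
turn deg 16.01 shift cm [-23.67   3.36  29.83]
short [0.5889 0.013  0.12  ]
long [0.5552 0.0114 0.12  ]
```

Call:
{"op": "carry_out", "data": {
  "targets": [
    [1,-0.5,0,0,0],
    [1,-1,0,0,0],
    [1,-2,0,0,0],
    [1,-2.5,0,0,0],
    [1,-3,0,0,0],
    [1,-3,0,0,0],
    [1,-3,0,0,0],
    [1,-3,0,0,0],
    [1,-3,0,0,0],
    [1,-1.7,0,0,0],
    [1,-1,0,0,0],
    [1,0,0,0,3],
    [1,0,0,0,5],
    [1,0,0,0,5],
    [1,0,0,0,3],
    [1,0,0,0,0]
  ]
}}

```text
time: 25.65
tool_pos: [0.5302, 0.3078, 0.2493]
ee_rot: [-1.214, 1.569, -2.735]
wrist_force: [-0.9, 0.2, -1.3]
width: 0.0598
```

Call:
{"op": "carry_out", "data": {
  "targets": [
    [1,0,0.1,1,0],
    [1,0,0.3,2,0],
    [1,0,0.3,2.5,0],
    [1,0,0.3,2.5,0],
    [1,0,0.3,2.5,0],
    [1,0,0.3,2.5,0],
    [1,0,0.3,2.5,0],
    [1,0,0.3,2.5,0],
    [1,0,0.3,2.5,0],
    [1,0,0.3,2.5,0],
    [1,0,0.3,2.5,0],
    [1,0,0.2,2,0],
    [1,0,0.1,1.3,0],
    [1,0,0,0.5,0],
    [1,0,0,0,0],
    [1,0,0,0,0],
    [1,0,0,0,0]
  ]
}}

```text
time: 27.35
tool_pos: [0.5789, 0.0179, 0.2502]
ee_rot: [2.88, 1.57, 1.36]
wrist_force: [-0.4, -0.1, -1.6]
width: 0.06
```

```bash
python3 -c "
from h import *
go(.5788,.0128,.143,.049)"
```

```text
t 27.35 p [0.5789 0.0179 0.2502] w 0.06 F [-0.4  -0.1  -1.61] M [-0.05  0.01  0.01] q6 -0.12
toolx [ 1.e-04  4.e-04 -1.e+00] jaw 0.0506
turn deg 0.09 shift cm [10.71 -0.03  0.51]
```

Call:
{"op": "carry_out", "data": {
  "targets": [
    [1,1,-0.03,0.3,0.09],
    [1,2,0,0.21,0],
    [1,2,0,0,0],
    [1,2,0,0,0],
    [1,1.8,0,0,0],
    [1,1.2,0,0,0],
    [1,0.6,0,0,0],
    [1,0.1,0,0,0],
    [1,0,0,0,0],
    [1,0,0,0,0],
    [1,0,0,0,0]
  ]
}}

```text
time: 28.45
tool_pos: [0.5795, 0.0118, 0.1442]
ee_rot: [1.49, 1.569, -0.033]
wrist_force: [-0.1, -0.6, -0.9]
width: 0.0597
```

```bash
python3 - <<'E'
from h import *
go(.5788,.0128,.1294,.049)
s=snap('side')
cv2.imwrite('pics/p3.png',cv2.resize(np.ascontiguousarray(s['image'][180:280,270:400,::-1]),None,fx=5,fy=5,interpolation=cv2.INTER_CUBIC))
E
```

```text
t 28.45 p [0.5795 0.0118 0.1442] w 0.0597 F [-0.08 -0.57 -0.89] M [-0.13  0.07 -0.01] q6 -0.13
toolx [ 2.e-03 -1.e-04 -1.e+00] jaw 0.0476
turn deg -0.08 shift cm [ 1.48 -0.07 -0.1 ]
```

View pics/p3.png

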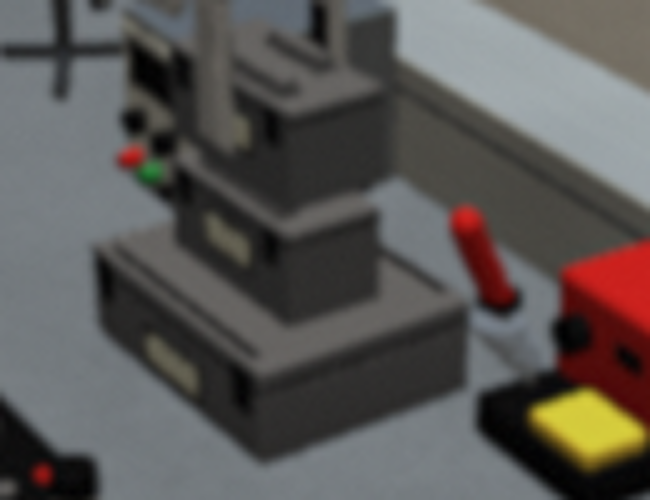

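Light box hangs right over the heavy one, fronts aligned. Lower slowly.

Call:
{"op": "carry_out", "data": {
  "targets": [
    [1,0.1,-0.05,-0.1,-0.1],
    [1,0.2,0,0,0],
    [1,0.2,0,0,0],
    [1,0.2,0,0,0],
    [1,0.2,0,0,0],
    [1,0.15,0,0,0],
    [1,0,0,0,0],
    [1,0,0,0,0]
  ]
}}

```text
time: 29.3
tool_pos: [0.5784, 0.0129, 0.1326]
ee_rot: [2.911, 1.571, 1.39]
wrist_force: [-0.1, 1.4, -1.7]
width: 0.0597
```

```bash
python3 -c "
from h import *
go(.5788,.0128,.1294,.049)"
```

```text
t 29.3 p [0.5784 0.0129 0.1326] w 0.0597 F [-0.05  1.39 -1.74] M [-0.03  0.05  0.01] q6 -0.13
toolx [ 0.e+00  1.e-04 -1.e+00] jaw 0.0494
turn deg 0.02 shift cm [0.32 0.04 0.01]
```

Call:
{"op": "carry_out", "data": {
  "targets": [
    [1,0.1,0,0,0],
    [1,0.1,0,0,0],
    [1,0.08,0,0,0],
    [1,0.05,0,0,0],
    [1,0.05,0,0,0],
    [1,0,0,0,0],
    [1,0,0,0,0]
  ]
}}

```text
time: 30.0
tool_pos: [0.5784, 0.0129, 0.1293]
ee_rot: [1.661, 1.57, 0.14]
wrist_force: [-1.2, -0.3, 1.5]
width: 0.0598
```

```bash
python3 -c "
from h import *
go(.5788,.0128,.1294,.049)"
```

```text
t 30.0 p [0.5784 0.0129 0.1293] w 0.0598 F [-1.17 -0.33  1.5 ] M [-0.08  0.41 -0.05] q6 -0.13
toolx [ 3.e-04  0.e+00 -1.e+00] jaw 0.0494
turn deg 0.02 shift cm [-0.01  0.04  0.01]
```

Seated (z at home value, weight off). Release, clear, back off, and turn the jaws across for pushing with two fingers.

Call:
{"op": "carry_out", "data": {
  "targets": [
    [0,0,0,0,0],
    [0,0,0,0,0],
    [0,0,0,0,0],
    [0,0,0,0,0],
    [0,-1,0,0,0],
    [0,-2,0,0,0],
    [0,-3,0,0,0],
    [0,-3,0,0,0],
    [0,-3,0,0,0],
    [0,-2,0,0,0],
    [0,0,-1,0,0],
    [0,0,-2,0,0],
    [0,0,-2,0,0],
    [0,0,-2,0,0],
    [0,0,-2,0,0],
    [0,0,-1.6,0,0],
    [0,0,-1,0,0],
    [0,0,0,0,0]
  ]
}}

```text
time: 31.8
tool_pos: [0.4612, 0.0072, 0.2685]
ee_rot: [-2.257, 1.571, 2.505]
wrist_force: [-0.7, -0.2, 0.1]
width: 0.094
```

Call:
{"op": "carry_out", "data": {
  "targets": [
    [0,0,0,0,8],
    [0,0,0,0,8],
    [0,0,0,0,8],
    [0,0,0,0,8],
    [0,0,0,0,8],
    [0,0,0,0,8],
    [0,0,0,0,8],
    [0,0,0,0,8],
    [0,0,0,0,8],
    [0,0,0,0,8],
    [0,0,0,0,8],
    [0,0,0,0,4.8],
    [0,0,0,0,0]
  ]
}}

```text
time: 33.1
tool_pos: [0.4629, 0.0071, 0.2681]
ee_rot: [-0.28, 1.57, 2.862]
wrist_force: [0.1, 0.7, -0.2]
width: 0.094
```

```bash
python3 - <<'E'
from h import *
go(.475,.013,.022,np.pi/2)
t=snap('top'); im=np.ascontiguousarray(t['image'][:,:,::-1])
cv2.imwrite('pics/p4.png',cv2.resize(im[115:335,190:410],None,fx=2.7,fy=2.7,interpolation=cv2.INTER_CUBIC))
print('meter top edge',onz(t,319,290,.045))
E
```

```text
t 33.1 p [0.4629 0.0071 0.2681] w 0.094 F [ 0.05  0.73 -0.15] M [ 0.    0.22 -0.02] q6 1.46
toolx [-8.e-04  2.e-04 -1.e+00] jaw -1.57
turn deg 0.04 shift cm [24.61 -0.58 -1.24]
turn deg 0.04 shift cm [24.61 -0.58 -1.24]
meter top edge [ 0.41183266 -0.0150062   0.045     ]
```

View pics/p4.png

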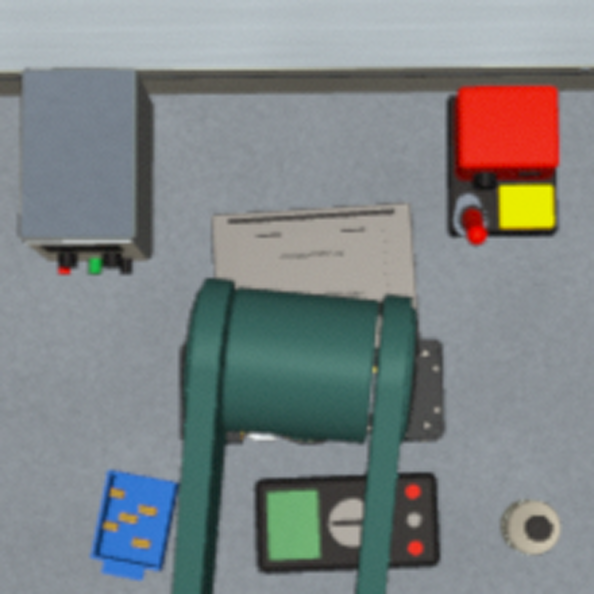

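The stack looks aligned; the wrist housing is large, so I check its height over the stack before descending.

```bash
python3 - <<'E'
from h import *
s=snap('side','side5')
for z in (.205,.28,.3,.35,.4,.45): print(z,proj(s,[.124,.5355,z]).round(0))
p=robot.get_obs()['tool_pos']
for h in (0,.097,.15,.2,.25,.3): print(h,proj(s,p+[0,0,h]).round(0))
cv2.imwrite('pics/p5.png',cv2.resize(np.ascontiguousarray(s['image'][60:300,180:420,::-1]),None,fx=2.5,fy=2.5))
E
```

```text
0.205 [114. 162.]
0.28 [108. 139.]
0.3 [106. 132.]
0.35 [102. 115.]
0.4 [98. 98.]
0.45 [93. 80.]
0 [284. 172.]
0.097 [282. 133.]
0.15 [280. 111.]
0.2 [279.  88.]
0.25 [278.  65.]
0.3 [276.  40.]
```

View pics/p5.png

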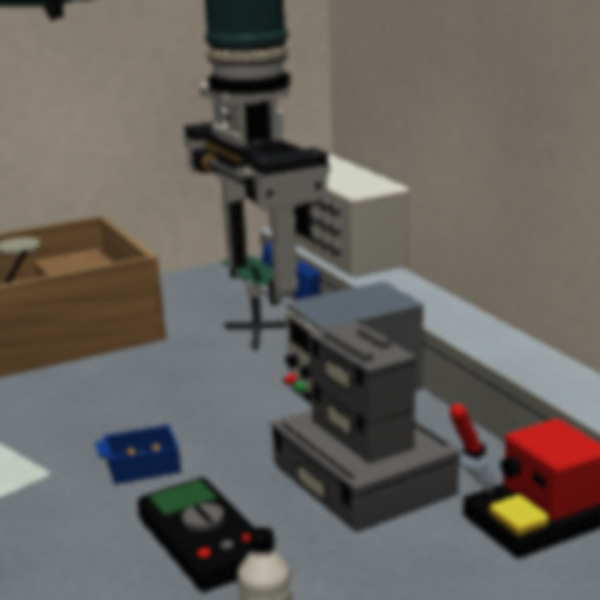

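The flange sits ~0.195 above the TCP, above the stack top when pushing, so it's clear. The stack appears locked, with no visible gaps. Descend in front of the case.

Call:
{"op": "carry_out", "data": {
  "targets": [
    [0,1,-0.3,-0.6,0],
    [0,2,-0.28,-0.6,0],
    [0,2.5,0,0,0],
    [0,2.5,0,0,0],
    [0,2.5,0,0,0],
    [0,2.5,0,0,0],
    [0,2.5,0,0,0],
    [0,2.5,0,0,0],
    [0,2.5,0,0,0],
    [0,2,0,0,0],
    [0,1.3,0,0,0],
    [0,0.6,0,0,0],
    [0,0.2,0,0,0],
    [0,0,0,0,0]
  ]
}}

```text
time: 34.6
tool_pos: [0.4751, 0.013, 0.0233]
ee_rot: [-3.126, 1.57, 0.016]
wrist_force: [0.5, -0.4, 0.1]
width: 0.0938
```

Call:
{"op": "carry_out", "data": {
  "targets": [
    [0,0,0,-0.4,0],
    [0,0,0,-0.5,0],
    [0,0,0,-0.5,0],
    [0,0,0,-0.4,0],
    [0,0,0,-0.4,0],
    [0,0,0,-0.4,0],
    [0,0,0,-0.4,0],
    [0,0,0,-0.4,0],
    [0,0,0,0,0]
  ]
}}

```text
time: 35.5
tool_pos: [0.5032, 0.015, 0.0223]
ee_rot: [-0.284, 1.557, 2.861]
wrist_force: [-13.4, 3.4, 10.2]
width: 0.094
```

```bash
python3 - <<'E'
from h import *
go(.622,.013,.022,np.pi/2)
E
```

```text
t 35.5 p [0.5032 0.015  0.0223] w 0.094 F [-13.42   3.38  10.18] M [1.11 2.4  0.85] q6 1.48
toolx [-0.0132  0.0038 -0.9999] jaw -1.5676
turn deg 0.19 shift cm [ -0.12   0.2  -11.88]
turn deg 0.19 shift cm [ -0.12   0.2  -11.88]
```

Call:
{"op": "carry_out", "data": {
  "targets": [
    [0,0,0,-0.4,0],
    [0,0,0,-0.5,0],
    [0,0,0,-0.5,0],
    [0,0,0,-0.5,0],
    [0,0,0,-0.5,0],
    [0,0,0,-0.5,0],
    [0,0,0,-0.5,0],
    [0,0,0,-0.4,0],
    [0,0,0,-0.2,0],
    [0,0,0,0,0]
  ]
}}

```text
time: 36.5
tool_pos: [0.542, 0.0135, 0.022]
ee_rot: [-0.057, 1.555, 3.085]
wrist_force: [-16.8, 0.8, 11.3]
width: 0.0938
```

```bash
python3 - <<'E'
from h import *
go(.622,.013,.022,np.pi/2)
t=snap('top');s=snap('side')
a=np.ascontiguousarray(t['image'][115:335,190:410,::-1]);b=np.ascontiguousarray(s['image'][130:290,240:440,::-1])
cv2.imwrite('pics/p6.png',np.hstack([cv2.resize(a,(396,396),interpolation=cv2.INTER_CUBIC),cv2.resize(b,(400,396),interpolation=cv2.INTER_CUBIC)]))
E
```

```text
t 36.5 p [0.542  0.0135 0.022 ] w 0.0938 F [-16.82   0.76  11.28] M [ 0.12  2.76 -0.02] q6 1.49
toolx [-1.580e-02  9.000e-04 -9.999e-01] jaw -1.5702
turn deg 0.04 shift cm [-0.13  0.05 -8.  ]
turn deg 0.04 shift cm [-0.13  0.05 -8.  ]
```

View pics/p6.png

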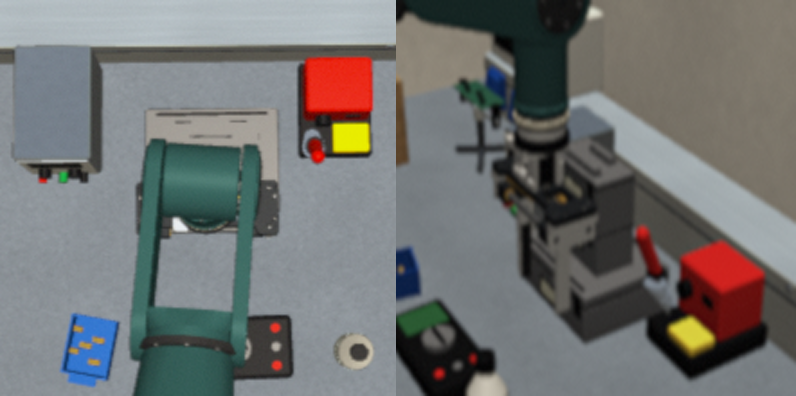

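The case is now square to the trunking and centred between supply and station; the wrist is clear of the boxes. Keep pushing.

Call:
{"op": "carry_out", "data": {
  "targets": [
    [0,0,0,-0.3,0],
    [0,0,0,-0.5,0],
    [0,0,0,-0.5,0],
    [0,0,0,-0.5,0],
    [0,0,0,-0.5,0],
    [0,0,0,-0.5,0],
    [0,0,0,-0.5,0],
    [0,0,0,-0.5,0],
    [0,0,0,-0.5,0],
    [0,0,0,-0.5,0],
    [0,0,0,-0.5,0],
    [0,0,0,-0.5,0],
    [0,0,0,-0.4,0],
    [0,0,0,-0.3,0],
    [0,0,0,0,0]
  ]
}}

```text
time: 38.1
tool_pos: [0.6076, 0.0134, 0.022]
ee_rot: [-0.047, 1.556, 3.095]
wrist_force: [-15.5, -0.6, 7.8]
width: 0.0939
```

```bash
python3 - <<'E'
from h import *
go(.622,.013,.022,np.pi/2)
E
```

```text
t 38.1 p [0.6076 0.0134 0.022 ] w 0.0939 F [-15.52  -0.63   7.81] M [ 0.1   2.49 -0.02] q6 1.5
toolx [-1.460e-02  7.000e-04 -9.999e-01] jaw -1.5703
turn deg 0.03 shift cm [-0.02  0.04 -1.44]
turn deg 0.03 shift cm [-0.02  0.04 -1.44]
```

Call:
{"op": "carry_out", "data": {
  "targets": [
    [0,0,0,-0.2,0],
    [0,0,0,-0.3,0],
    [0,0,0,-0.3,0],
    [0,0,0,-0.2,0],
    [0,0,0,0,0]
  ]
}}

```text
time: 38.6
tool_pos: [0.6173, 0.0133, 0.022]
ee_rot: [-0.036, 1.556, 3.106]
wrist_force: [-15.7, 0.3, 8.6]
width: 0.0943
```

Call:
{"op": "carry_out", "data": {
  "targets": [
    [0,0,0,-0.2,0],
    [0,0,0,-0.2,0],
    [0,0,0,0,0]
  ]
}}

```text
time: 38.9
tool_pos: [0.6193, 0.0134, 0.022]
ee_rot: [-0.03, 1.551, 3.112]
wrist_force: [-20.7, 0.4, 12.9]
width: 0.094
```

Force is rising, so contact. A little more to seat it flat.

Call:
{"op": "carry_out", "data": {
  "targets": [
    [0,0,0,-0.2,0],
    [0,0,0,-0.2,0],
    [0,0,0,0,0]
  ]
}}

```text
time: 39.2
tool_pos: [0.6191, 0.0134, 0.0221]
ee_rot: [-0.018, 1.541, 3.124]
wrist_force: [-31.2, -0.4, 19.9]
width: 0.0939
```

Call:
{"op": "carry_out", "data": {
  "targets": [
    [0,0,0,-0.2,0],
    [0,0,0,-0.1,0],
    [0,0,0,0,0]
  ]
}}

```text
time: 39.5
tool_pos: [0.6189, 0.0134, 0.0221]
ee_rot: [-0.014, 1.534, 3.128]
wrist_force: [-39.8, -0.7, 24.8]
width: 0.0938
```

```bash
python3 - <<'E'
from h import *
go(.622,.013,.022,np.pi/2)
E
```

```text
t 39.5 p [0.6189 0.0134 0.0221] w 0.0938 F [-39.78  -0.75  24.79] M [ 0.02  6.52 -0.25] q6 1.5
toolx [-3.670e-02  5.000e-04 -9.993e-01] jaw -1.5704
turn deg 0.02 shift cm [-0.    0.04 -0.31]
turn deg 0.02 shift cm [-0.    0.04 -0.31]
```

Hard against the trunking with no yaw moment. Back off and retreat.

Call:
{"op": "carry_out", "data": {
  "targets": [
    [0,0,0,0.4,0],
    [0,0,0,0.6,0],
    [0,0,0,1,0],
    [0,0,0,1.5,0],
    [0,0,0,2,0],
    [0,0,0,2,0],
    [0,-1,0,1,0],
    [0,-2,0,0,0],
    [0,-3,0,0,0],
    [0,-3,0,0,0],
    [0,-3,0,0,0],
    [0,-3,0,0,0],
    [0,-3,0,0,0],
    [0,-3,0,2,0],
    [0,-2,0,3,0],
    [0,0,0,3,0],
    [0,0,0,3,0],
    [0,0,0,3,0],
    [0,0,0,1.5,0],
    [0,0,0,0,0]
  ]
}}

```text
time: 41.5
tool_pos: [0.3938, 0.0129, 0.2536]
ee_rot: [3.065, 1.568, -0.077]
wrist_force: [0.9, -0.0, -0.5]
width: 0.0943
```

```bash
python3 - <<'E'
from h import *
t=snap('top');s=snap('side')
a=np.ascontiguousarray(t['image'][115:265,200:420,::-1]);b=np.ascontiguousarray(s['image'][150:290,240:460,::-1])
cv2.imwrite('pics/p7.png',np.vstack([cv2.resize(a,(440,300),interpolation=cv2.INTER_CUBIC),cv2.resize(b,(440,280),interpolation=cv2.INTER_CUBIC)]))
im=np.ascontiguousarray(t['image'][:,:,::-1])
g=cv2.resize(im,None,fx=4,fy=4,interpolation=cv2.INTER_CUBIC).astype(int)
m=((g[:,:,2]-g[:,:,0]>0)&(g.mean(2)>95)).astype(np.uint8)*255
m=cv2.morphologyEx(m,cv2.MORPH_OPEN,np.ones((5,5)))
n,l,st,ce=cv2.connectedComponentsWithStats(m)
for k in range(1,n):
    if 260<ce[k][0]/4<350 and 120<ce[k][1]/4<230 and st[k][4]>1500:
        ct=max(cv2.findContours((l==k).astype(np.uint8),cv2.RETR_EXTERNAL,cv2.CHAIN_APPROX_NONE)[0],key=cv2.contourArea)
        for z in(.06,.172):
            w=np.array([onz(t,(q[0]-1.5)/4,(q[1]-1.5)/4,z)[:2] for q in ct[:,0]],np.float32)*1000
            c,sz,an=cv2.minAreaRect(w); print(k,st[k],z,np.round(c,1),np.round(sz,1),round(an,2))
E
```

```text
46 [1013  559  345    7 1923] 0.06 [777.1  37.1] [210.5   3.7] 89.56
46 [1013  559  345    7 1923] 0.172 [747.   32.6] [194.    3.4] 89.56
57 [ 1082   574   297   229 56434] 0.06 [699.  10.] [139.8 180.3] 0.05
57 [ 1082   574   297   229 56434] 0.172 [675.    7.6] [128.9 166.2] 0.05
```

View pics/p7.png

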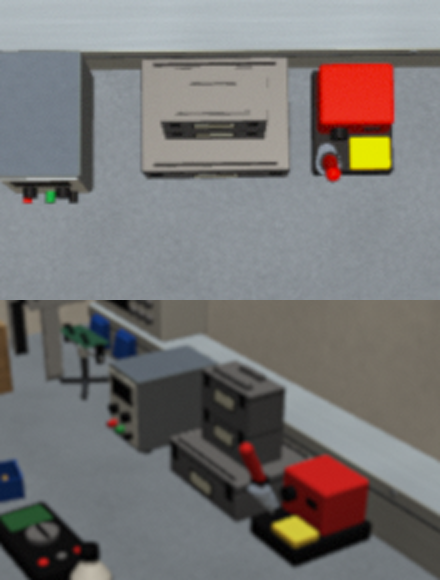

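The final view shows the case flat on the trunking (back at x≈0.769 m, yaw 0.05°), both boxes home with fronts aligned, and the bystanders in place.

```bash
python3 -c "
from h import *
robot.close_job(); print('ok')"
```

```text
the job is handed in; nothing more can be done
ok
```

The locked stack is in the bay with the back of the case against the trunking, and the job is handed in at about 42 s.

- **Weighing:** I lifted the left box first, felt about 1.7 N (the light one), and set it back. The right box read about 6.2 N, so it went on the case first and the light one on top.
- **Seating:** Both boxes settled to the locked height, within 0.2 mm of where they sat in the grip, with under 3 N contact, and all fronts face the robot.
- **Sliding:** I pushed the case along the bench with two fingers on its front. It stopped hard at the trunking at about 40 N fore-and-aft and 25 N upward on the fingers, with almost no twisting moment.
- **Last checks:** The case lies square to within 0.05° by camera. Its back is at about x = 0.769 m, which matches the trunking face at 0.768–0.770 m within the 2 mm calibration. The stack showed no gaps, and the supply, station, pcb holder and meter looked undisturbed. The last crops did not cover the green bin or screwdriver, or all of the blue bin and flux bottle, and I did not measure the bystanders. The robot is clear, and none of the checks I made failed or disagreed.

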